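# Load a housing in the hold-down nest and snap the spring lever over

## Robot

A 6-joint arm with a two-finger parallel gripper is mounted at the origin on a cart in front of the work surface, level with it; the furniture and walls round the work are solid. World frame = base frame: x ahead of the robot, y to its left, z up, the work surface at z = 0. Lengths are in m, angles in rad, forces in N, time in s.
With the tool pointing down it reaches from about 0.425 to 0.95 m from the base axis. Payload 3.5 kg.
Tool frame: the origin (TCP) lies midway between the tips of the shut fingers; the grasp point (between the pads) lies 19 mm behind it; z points along the fingers, x is the direction in which the jaws open and shut, and the axes are right-handed (so a half turn about z gives the same grasp; the last joint's range is limited). The gripper opens to 85 mm and grips with 20 to 120 N. Pads are 22 mm wide; open, the fingers measure 114 mm over their backs; the gripper's body (76 mm by 85 mm) begins 54 mm behind the grasp point. The pads swing forward as they close: fully open they stand 13 mm farther back than shut.
Start: joints at [-1.421, 0.286, 1.577, -0, 1.279, -0.15], TCP at [0.199, -0.645, 0.231] pointing down, gripper open.
Joint ranges: [-2.77, 2.77], [-0.9, 2.22], [0.21, 2.48], [-1.53, 4.67], [0.24, 2.81], [-2.84, 2.84]. Speed limits (rad/s): [2.79, 2.79, 3.14, 3.14, 3.14, 3.14].

## Interface

Orientations are given as a 3x3 rotation matrix whose columns are the frame's x, y, z axes.
In Python, from plant import robot gives the robot as it stands.
- The arm moves only by the tool apply_moves, never from a script. Its argument "commands" is a list of rows, each a list of 7 numbers: the turn, a rotation vector about the tool's x, y, z in degrees, then the shift along the tool's x, y, z in mm, then the finger opening in mm, from 0 to 85.4. A call has 1 to 8 rows; each row is the pose to reach, as a shift and turn from the pose measured when the call began, along the tool's axes at that moment; what a row does not reach only later rows make up. A row lasts 1/8 s, in which the tool goes at most 62.5 mm and 10.7 degrees, less where a joint would pass 70% of its speed; a pose out of reach is approached as far as the arm can. A call with a gripper value outside its range is refused whole. The fingers move at their own pace and stop on an object; "newtons" is the grip in N (left out, the last holds). Time passes only in rows, so rows that repeat a pose let the fingers close. It gives the time, the measured TCP pose, the force and the opening at its end, in the units of the state.
- robot.observe(): the state, without advancing time (a new reading comes with each control period).
- robot.grab_frame(name): name is "scene" or "side" or "wrist"; returns a dict with "img" (400x640x3 uint8, red, green, blue), "range_z" (400x640 float32, m along the optical axis (not along the pixel's ray), 0 where there is no reading), "fov_y" (degrees; the focal length in pixels is half the picture's height over the tangent of half this angle, whatever the lens; pixels are square), "cx", "cy" (the principal point, pixels), "eye" and "attitude" of the camera in the world; the wrist camera has in their place "hand_eye" (4x4, takes a point from camera to tool coordinates, whose origin is the TCP and whose axes are the tool frame's). Camera axes: x right, y down, z forward; pixel columns grow to the right and rows downward; lengths in m; the calibration is good to about 2 mm. The wrist camera is an equidistant fisheye: a pixel r from the principal point sees the ray r / f radians off the axis. A picture is of the moment at which its call begins: read the wrist's pose just before it.
- robot.hand_in(): hands the job in, once; it reports no verdict.
Trained networks look in a picture, given as the dict that the camera call returned (one of the last four; its "shot" number tells which), for a name from the list of things; names that differ only in an ending like _2 or _b are one class to them, and where a whole thing is asked for, a point or a joint stands for the part that bears it (a point fixed in the world has none). Each returns a list of dicts, best first, with "p" (0 to 1); they miss things now and then, are a little off and sometimes report something else, mostly with a low value. They report only what shows in the picture. A call takes as long as a camera call. They do not tell look-alikes from the thing itself.
- robot.regions_of(label, picture): "region" (400x640 bool, what is visible of it) and "pixel" ([column, row] in pixels, amid what is visible of it).
The state is a dict: "time_s": time; "joint_pos": joint angles; "dq": joint speeds; "tau": joint torques, N m; "tcp_pos": TCP position; "orientation": TCP orientation; "ft_force": force on the tool from outside, world axes, zero at the start; "torque": the same for the moment, N m; "gripper_width": finger opening in m.
Only numpy, scipy, OpenCV 4.12 (cv2) and the standard library are available. Lean on these libraries where they do the work, as an engineer would, in place of code of your own. Each camera call takes 0.05 s, during which the arm holds its last target.

## Task

Stand the closed, flat-topped housing upright in the nest and slide it home into the V with a light, steady push, rocking it a little from side to side by feel until it bears on both flanks at once. Then gently tip the open hold-down lever forward, just past its snap point, and let its own spring carry it down onto the housing: do not follow it or press it down. Leave the other two loose housings where they are.

Things in the scene. Friction and masses are not known exactly. Their poses are not given: they have to be found in the camera images.
- cap_center (a point): Centre, half-way up, of the loose housing to be loaded: a turned aluminium cylinder 46 mm in diameter and 36 mm high, about 50 g, standing upright, with a closed, flat top that has a hole in its middle. Its z axis points up along the part's axis. Grip it across its diameter.
- cap_housing: The same flat-topped housing; origin at the centre of its underside, z up.
- open_center (a point): Centre, half-way up, of a bystander: an open-topped housing with ribs inside, 46 mm in diameter, 38 mm high. Leave it.
- flange_center (a point): Centre, half-way up, of a bystander: a flanged housing (narrower above a foot flange), 46 mm in diameter, 34 mm high. Leave it.
- nest: The hold-down nest: fixed pale metal base plate 220 x 120 x 14 mm; origin at the centre of its underside, x along its length from the open loading end (-x) to the hinge end (+x), z up. The part stands on the plate's flat top, 14 mm above the origin. Placed and turned anew in each run.
- seat (a point): Where the centre of the flat-topped housing (half-way up) lies when it is home: on the nest's middle line, 35 mm to -x of the nest's origin and 32 mm above its underside. Axes as the nest's.
- hinge (a point): Middle of the lever's hinge pin, on the nest's middle line, 55 mm to +x of the nest's origin and 76 mm above its underside (90 mm behind the seat). The pin lies along the nest's y. Axes as the nest's.
- crossbar (a point): Middle of the round crossbar (12 mm thick, 60 mm long, along the nest's y) at the free end of the hold-down lever, 125 mm from the hinge pin. Lever open, it stands 121 mm above and 32 mm behind (+x of) the pin. The lever is a metal strip 20 mm wide, 7 mm thick, with a rubber foot (22 mm wide, 26 mm below the strip's middle, 90 mm from the pin).
- hold_lever (a joint): Lever angle in rad: 0 = open, leaning back 15 degrees past upright on its stop; grows as it swings forward and down to the nest's -x; 1.83 = level, foot on the 36 mm part; 1.95 = end of travel. A spring strut goes over centre at about 0.75: pulling the crossbar takes 6 N at first, falling to nothing there; then it springs over by itself within 1 s and holds with 8 N. Over 20 N would bend it.
- left_flank: Flank of the V on the nest's +y side: a rigid hardened insert, upright ground face 20 mm long, 28 mm high. Origin on the plate, on the line where a 46 mm part that is home touches it; its -x axis points square out of the face to the part's axis, 45 degrees to the nest's length. A push of 5 to 8 N, on both flanks together, seats the part; over 15 N would mark it.
- right_flank: The same flank on the nest's -y side. The part slides to the nest's +x till it bears on both. Pushed straight in even 0.4 mm off the middle line, friction jams it on one flank. Rocking the pusher 1 mm to either side under the push frees it; then shift the pusher along the sideways force it still feels, 0.2 mm at a time with the push kept up, until that force is gone: both flanks share it.
Not all that is in view belongs to the job. Leave any blue, green or red look-alike of the cap_housing alone.

How it is judged:
On the way, in this order (a step that is already met when the one before it is completed fails the run):
1. with the hold-down lever still open, the flat-topped housing stands upright on the nest's plate, home in the V, and bears on both flanks at once with more than 1 N each (horizontal distance between cap_center and seat below 0.0015 m and angle between cap_center's own z axis and vertical below 0.05 rad and contact force between cap_housing and left_flank above 1 N and contact force between cap_housing and right_flank above 1 N and value of joint hold_lever below 0.2 rad), for 0.2 s.
2. the lever has sprung over onto the housing with nothing of the robot touching it (value of joint hold_lever above 1.77 rad and contact force between each of the arm, the fingers and hold_lever below 0.1 N), for 0.2 s.
At the end, for the whole second after the job is handed in: The flat-topped housing stands upright on the nest's plate, within 1.5 mm of home in the V, at rest; the hold-down lever has sprung over and its foot bears on the housing (lever angle 1.78 to 1.88 rad) (value of joint hold_lever between 1.78 and 1.88 rad and horizontal distance between cap_center and seat below 0.0015 m and angle between cap_center's own z axis and vertical below 0.05 rad and z of cap_center in the frame of seat between -0.0025 and 0.0025 m and linear speed of cap_housing below 0.01 m/s); the robot touches nothing.
It fails at once if the housing is pushed against a flank with more than 18 N (contact force between cap_housing and left_flank above 18 N or contact force between cap_housing and right_flank above 18 N).
It fails at once if the robot pushes the lever with more than 20 N (contact force between any of the arm, the fingers and hold_lever above 20 N).
It fails at once if the robot follows the lever down or presses it on the housing (more than 2 N on it beyond 1.3 rad) (value of joint hold_lever above 1.3 rad and contact force between any of the arm, the fingers and hold_lever above 2 N).
It fails at once if one of the other two loose housings is moved by more than 25 mm or tipped (distance of any of open_center, flange_center from where it was at the start of the episode above 0.025 m or angle between any of open_center, flange_center's own z axis and vertical above 0.5 rad).
It also fails if it takes over 70 s, if anything falls off the work surface, if the arm or the gripper's body presses on something with over 40 N, if the wrist force passes 120 N, or if a joint passes its speed limit or range.

## Working session

There is one attempt and no reset: what is moved stays moved. The work goes in short steps, Python scripts to look and compute and a tool call to move; the robot and the scene stay as the last step left them, time stands still between calls to the robot, and variables do not carry over. Pictures are saved under pics/ and viewed, and the job is handed in when it is done.

Besides the shell and the picture viewer there is one more tool, called after "Emit:" by a JSON object that holds its "op" and its "data". apply_moves: Moves the arm, as the interface text tells. Its arguments: {"type":"object","properties":{"commands":{"type":"array","items":{"type":"array","items":{"type":"number"}}},"newtons":{"type":"number"}},"required":["commands"]}

```bash
mkdir -p pics; ls; cat > h.py <<'E'
import numpy as np, cv2
from plant import robot
def f_of(p): return p["img"].shape[0]/2/np.tan(np.radians(p["fov_y"])/2)
def cloud(p):
    # world points per pixel, for scene/side
    h,w=p["range_z"].shape; f=f_of(p)
    u,v=np.meshgrid(np.arange(w),np.arange(h))
    z=p["range_z"]
    c=np.stack([(u-p["cx"])/f*z,(v-p["cy"])/f*z,z],-1)
    return c@np.array(p["attitude"]).T+np.array(p["eye"])
def save(p,n): cv2.imwrite("pics/"+n,cv2.cvtColor(p["img"],cv2.COLOR_RGB2BGR))
E
python3 - <<'E'
from h import *
s=robot.observe(); print(s)
for n in ("scene","side"):
    p=robot.grab_frame(n); save(p,n+"0.png"); np.save(n+"0.npy",cloud(p)); np.save(n+"0img.npy",p["img"])
    print(n,p["eye"],p["attitude"],p["fov_y"])
    W=cloud(p)
    for l in ("cap_housing","nest","left_flank","right_flank","hold_lever","open_center","flange_center"):
        for r in robot.regions_of(l,p)[:4]:
            m=r["region"]&(p["range_z"]>0); print(l,r["p"],r["pixel"],m.sum(),np.round(np.median(W[m],0),3) if m.any() else None)
p=robot.grab_frame("wrist"); save(p,"wrist0.png"); print(p["hand_eye"],p["fov_y"])
E
```

```text
pics
{'time_s': 0.0, 'joint_pos': array([-1.42101477e+00,  2.87177453e-01,  1.57820612e+00,  3.43390525e-05,
        1.27858832e+00, -1.50001578e-01]), 'dq': array([-1.42749292e-03, -9.88890168e-04,  1.96620009e-03,  2.97384976e-05,
        6.19149597e-04,  5.99544393e-04]), 'tau': array([-1.20207547e-03, -4.05984914e+01, -2.92628038e+01, -1.72123446e-04,
        5.82180190e-03, -5.34832893e-06]), 'tcp_pos': array([ 0.19927104, -0.64421901,  0.22992355]), 'orientation': array([[ 2.95303157e-01, -9.55403549e-01, -3.22518370e-04],
       [-9.55400719e-01, -2.95303078e-01,  2.35749721e-03],
       [-2.34760187e-03, -3.88042086e-04, -9.99997169e-01]]), 'ft_force': array([0.43702722, 0.01178549, 0.29073855]), 'torque': array([ 0.0015769 , -0.00441453,  0.03334425]), 'gripper_width': 0.08547361607103127}
scene [0.03455124 0.67294276 0.57159948] [[-0.8473538  -0.22023887  0.48320428]
 [-0.53100838  0.35938897 -0.76737844]
 [-0.00465172 -0.90682656 -0.42147829]] 44.94349093977943
cap_housing 0.83 [308.2, 221.8] 336 [ 0.618 -0.209  0.027]
cap_housing 0.81 [349.1, 217.1] 301 [ 0.561 -0.279  0.
[... 908 characters left out ...]
0.052 0.016]
left_flank 0.54 [309.7, 200.3] 30 [0.543 0.093 0.039]
right_flank 0.74 [343.6, 293.1] 531 [ 0.569 -0.306  0.03 ]
right_flank 0.6 [308.8, 210.1] 52 [0.541 0.051 0.033]
hold_lever 0.79 [338.8, 160.8] 271 [0.63  0.066 0.165]
open_center 0.55 [302.0, 269.3] 471 [ 0.496 -0.213  0.029]
open_center 0.34 [345.6, 291.2] 510 [ 0.57  -0.306  0.031]
flange_center 0.62 [284.9, 302.1] 462 [ 0.447 -0.307  0.022]
[[ 9.99999974e-01  2.26916617e-04 -8.64710503e-07 -7.26428436e-05]
 [-2.16957070e-04  9.57211965e-01  2.89387643e-01 -7.45981586e-02]
 [ 6.64945762e-05 -2.89387635e-01  9.57211989e-01 -1.42362045e-01]
 [ 0.00000000e+00  0.00000000e+00  0.00000000e+00  1.00000000e+00]] 65.70646984690485
```

View pics/scene0.png

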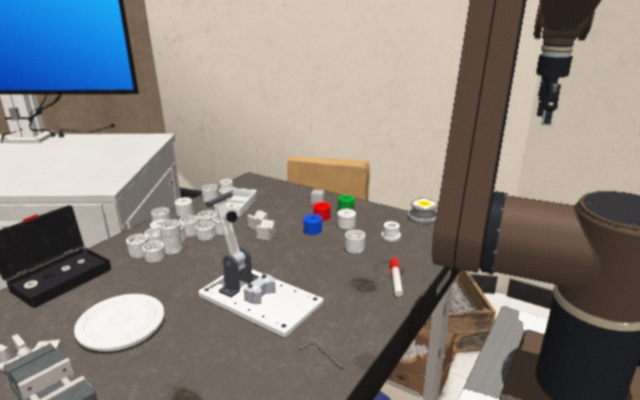

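View pics/side0.png

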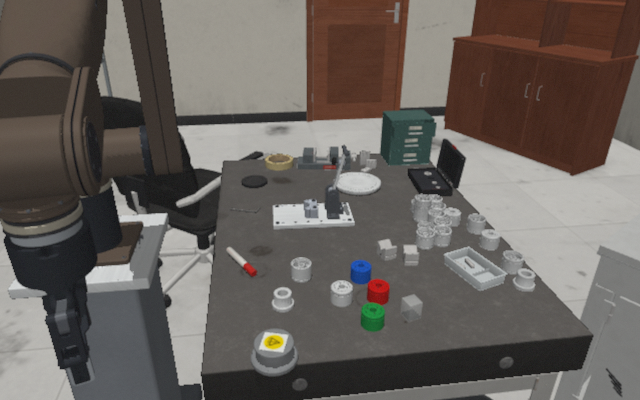

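```bash
python3 - <<'E'
import cv2
a=cv2.imread("pics/side0.png")[240:330,250:420]; cv2.imwrite("pics/side0c.png",cv2.resize(a,None,fx=4.6,fy=4.6,interpolation=3))
a=cv2.imread("pics/scene0.png")[180:260,280:420]; cv2.imwrite("pics/scene0c.png",cv2.resize(a,None,fx=5.5,fy=5.5,interpolation=3))
E
```

```text
(no output)
```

View pics/side0c.png

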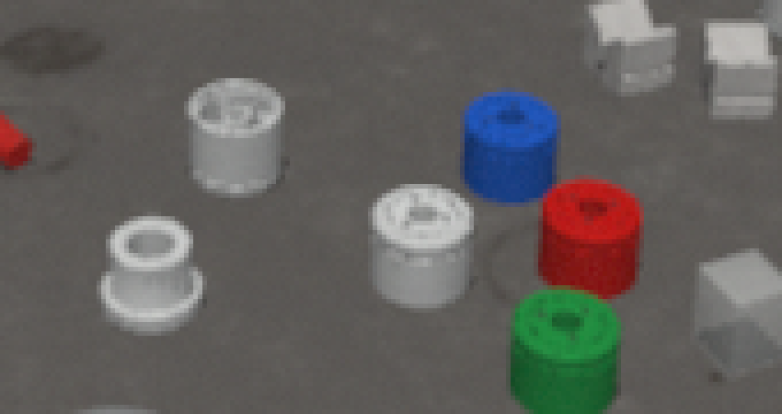

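View pics/scene0c.png

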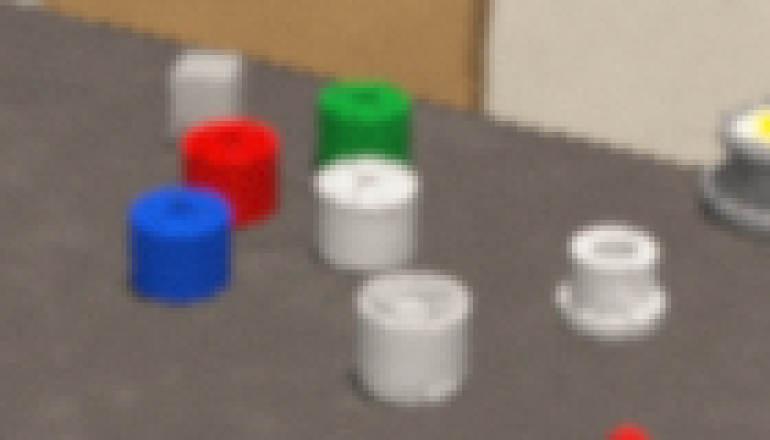

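View pics/wrist0.png

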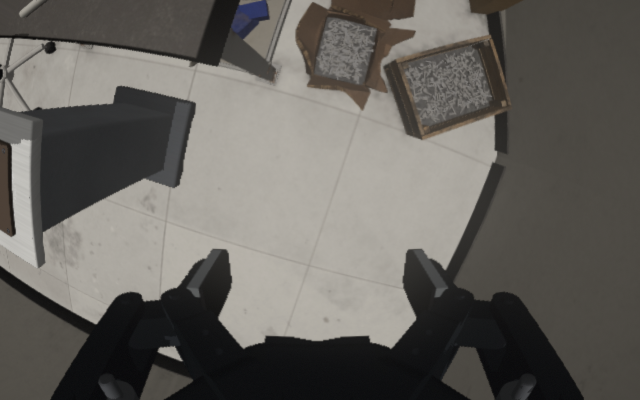

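The candidates for the flat-topped housing, by side-view pixel:
- **Silver with a flat top and centre hole:** (342,293), scene (346,218). It fits the description because it is aluminium with a closed top, and the crops confirm it.
- **Open with ribs:** (302,269). A bystander.
- **Flanged:** (283,300). A bystander.
- **Coloured look-alikes:** blue (361,272), red (378,292) and green (373,317).
- **Heap at the right:** scenery.

Next I'll fit the positions.

```bash
python3 - <<'E'
from h import *
from scipy.optimize import least_squares
C={}
for n in ("scene","side"):
    W=np.load(n+"0.npy"); I=np.load(n+"0img.npy").astype(int)
    # plate top
    m=(abs(W[...,2]-0.014)<0.005)&(W[...,0]>0.4)&(W[...,0]<0.75)&(W[...,1]>-0.06)&(W[...,1]<0.22)&(I.min(-1)>130)
    q=W[m][:,:2].astype(np.float32); r=cv2.minAreaRect(q); 
    print(n,len(q),"z",np.median(W[m][:,2]),"rect",r)
    # housings: points z .01-.05 round the guess -> circle fit with radius 23
    for nm,g in (("cap",(0.566,-0.293)),("open",(.495,-.2)),("flange",(.445,-.295)),("blue",(.625,-.22)),("red",(.645,-.3)),("green",(.615,-.36))):
        d=np.hypot(W[...,0]-g[0],W[...,1]-g[1]); s=(d<0.04)&(W[...,2]>0.006)&(W[...,2]<0.033)
        P=W[s][:,:2]
        e=np.array(robot.observe()["tcp_pos"])[:2]
        f=lambda c: np.hypot(P[:,0]-c[0],P[:,1]-c[1])-0.023
        k=least_squares(f,g,loss="soft_l1",f_scale=0.002).x
        t=(d<0.04)&(W[...,2]>0.033)&(W[...,2]<0.06)
        print(nm,k.round(4),len(P),"top z",np.round(np.percentile(W[t][:,2],[50,90]),4) if t.any() else 0, "topmid",W[t][:,:2].mean(0).round(4) if t.any() else 0)
    # lever / bar points
    m=(W[...,2]>0.15)&(W[...,2]<0.26)&(W[...,0]>0.5)&(W[...,0]<0.8)&(abs(W[...,1]-0.07)<0.12)
    print("high",m.sum(),W[m].mean(0), W[m][W[m][:,2]>0.19].mean(0))
E
```

```text
scene 3343 z 0.013957484396539765 rect ((0.6025663018226624, 0.10142248868942261), (0.3521716594696045, 0.17912276089191437), 19.892658233642578)
cap [ 0.5694 -0.2935] 179 top z [0.0355 0.0368] topmid [ 0.5676 -0.2907]
open [ 0.4941 -0.1991] 259 top z [0.0359 0.0387] topmid [ 0.4942 -0.1983]
flange [ 0.4472 -0.2981] 216 top z [0.0344 0.036 ] topmid [ 0.4454 -0.2923]
blue [ 0.6268 -0.2233] 182 top z [0.0356 0.0371] topmid [ 0.625  -0.2203]
red [ 0.6471 -0.2988] 139 top z [0.0358 0.0372] topmid [ 0.6447 -0.2955]
green [ 0.6165 -0.374 ] 134 top z [0.0358 0.037 ] topmid [ 0.6146 -0.3701]
high 471 [0.63048599 0.0757702  0.18189631] [0.63927038 0.07583088 0.19845095]
side 1296 z 0.014473005912501558 rect ((0.5979835987091064, 0.11638834327459335), (0.21386274695396423, 0.2977007031440735), 88.42810821533203)
cap [ 0.5718 -0.2924] 244 top z [0.036  0.0373] topmid [ 0.5706 -0.2954]
open [ 0.4967 -0.1992] 279 top z [0.0362 0.0391] topmid [ 0.4968 -0.1999]
flange [ 0.4479 -0.29  ] 312 top z [0.0342 0.0353] topmid [ 0.4475 -0.2953]
blue [ 0.629  -0.2224] 217 top z [0.0361 0.0376] topmid [ 0.6286 -0.2255]
red [ 0.6494 -0.298 ] 241 top z [0.0359 0.0376] topmid [ 0.6485 -0.3007]
green [ 0.6183 -0.3734] 271 top z [0.0359 0.0375] topmid [ 0.6178 -0.376 ]
high 178 [0.63400529 0.06614867 0.17884699] [0.64357234 0.06461397 0.20014085]
```

```bash
python3 - <<'E'
from h import *
from scipy.optimize import minimize
for n in ("scene","side"):
    W=np.load(n+"0.npy"); I=np.load(n+"0img.npy").astype(int)
    m=(abs(W[...,2]-0.014)<0.0045)&(W[...,0]>0.4)&(W[...,0]<0.75)&(W[...,1]>-0.06)&(W[...,1]<0.22)&(I.min(-1)>110)
    k,l,st,_=cv2.connectedComponentsWithStats(m.astype(np.uint8))
    i=1+np.argmax(st[1:,4]); q=W[l==i][:,:2].astype(np.float32)
    print(n,len(q),cv2.minAreaRect(q))
    # fit: rectangle 220x120 : minimise points outside + uniform coverage -> use percentile extents
    best=None
    for a in np.radians(np.arange(-40,41,0.5)):
        c,s=np.cos(a),np.sin(a); u=q@[c,s]; v=q@[-s,c]
        eu=np.percentile(u,[.5,99.5]); ev=np.percentile(v,[.5,99.5])
        A=(eu[1]-eu[0])*(ev[1]-ev[0])
        if best is None or A<best[0]: best=(A,np.degrees(a),eu[1]-eu[0],ev[1]-ev[0],np.array([c,s])*eu.mean()+np.array([-s,c])*ev.mean())
    print(best)
    m=(W[...,2]>0.07)&(W[...,2]<0.26)&(W[...,0]>0.5)&(W[...,0]<0.8)&(abs(W[...,1]-0.07)<0.12)
    P=W[m]
    for z in np.arange(0.07,.23,.02):
        j=(P[:,2]>z)&(P[:,2]<z+.02)
        if j.any(): print(round(z,2),j.sum(),P[j].mean(0).round(4),P[j].min(0).round(3),P[j].max(0).round(3))
p=robot.grab_frame("scene")
a=p["img"][170:340,180:340][...,::-1]; cv2.imwrite("pics/nestc.png",cv2.resize(a,None,fx=3.5,fy=3.5,interpolation=2))
E
```

```text
scene 3004 ((0.5549209117889404, 0.07617570459842682), (0.12258633226156235, 0.22193478047847748), 87.21528625488281)
(np.float64(0.025940681615442805), np.float64(-2.5), np.float64(0.21765045551875362), np.float64(0.11918505547629168), array([0.55398767, 0.07698051]))
0.07 304 [0.6043 0.0787 0.0808] [0.592 0.051 0.07 ] [0.627 0.1   0.09 ]
0.09 146 [0.6126 0.0747 0.0972] [0.599 0.05  0.09 ] [0.622 0.096 0.11 ]
0.11 102 [0.6195 0.0749 0.12  ] [0.614 0.063 0.11 ] [0.627 0.085 0.13 ]
0.13 109 [0.625  0.0744 0.1404] [0.621 0.062 0.13 ] [0.632 0.084 0.15 ]
0.15 120 [0.6221 0.0775 0.1626] [0.606 0.062 0.15 ] [0.647 0.085 0.17 ]
0.17 171 [0.6271 0.0745 0.178 ] [0.607 0.063 0.17 ] [0.643 0.085 0.19 ]
0.19 180 [0.6393 0.0758 0.1985] [0.635 0.043 0.191] [0.651 0.103 0.204]
side 1212 ((0.5579977035522461, 0.07468143850564957), (0.12605299055576324, 0.21866264939308167), 86.807373046875)
(np.float64(0.02617005975214655), np.float64(-4.0), np.float64(0.21773913200095057), np.float64(0.12018997004191373), array([0.55724191, 0.07237615]))
0.07 122 [0.6104 0.0623 0.0809] [0.595 0.044 0.07 ] [0.63  0.097 0.09 ]
0.09 54 [0.6149 0.0683 0.0964] [0.602 0.046 0.09 ] [0.624 0.093 0.11 ]
0.11 29 [0.6231 0.0684 0.1201] [0.618 0.059 0.11 ] [0.629 0.082 0.13 ]
0.13 28 [0.6282 0.0666 0.1399] [0.624 0.06  0.131] [0.635 0.079 0.15 ]
0.15 69 [0.6302 0.0664 0.1629] [0.61  0.059 0.151] [0.648 0.081 0.17 ]
0.17 54 [0.6291 0.0674 0.1775] [0.612 0.058 0.17 ] [0.643 0.082 0.189]
0.19 55 [0.6436 0.0646 0.2001] [0.638 0.038 0.19 ] [0.652 0.103 0.205]
```

View pics/nestc.png

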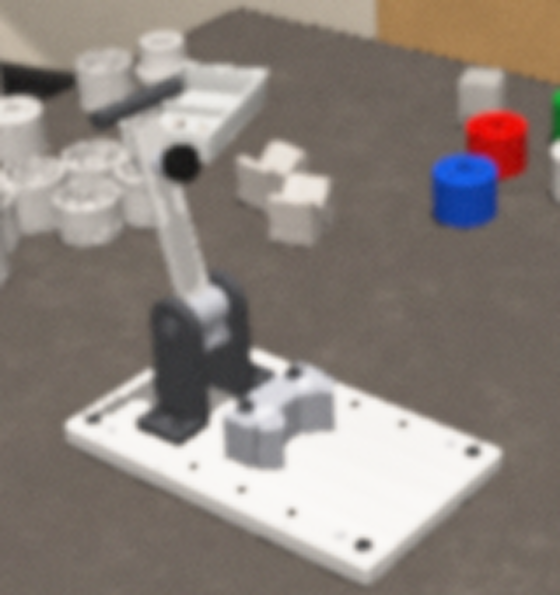

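```bash
cat >> h.py <<'E'
from scipy.spatial.transform import Rotation as Ro
def down(yaw):  # tool x at yaw (deg), z down
    a=np.radians(yaw); x=np.array([np.cos(a),np.sin(a),0]); z=np.array([0,0,-1.]); return np.stack([x,np.cross(z,x),z],1)
def to(pos,yaw):
    s=robot.observe(); R=s["orientation"]; 
    r=np.degrees(Ro.from_matrix(R.T@down(yaw)).as_rotvec()); d=R.T@(np.array(pos)-s["tcp_pos"])*1000
    print("cmd",r.round(2),d.round(2)); return r,d
def st():
    s=robot.observe(); R=s["orientation"]
    print("t",round(s["time_s"],2),"tcp",s["tcp_pos"].round(4),"yaw",round(np.degrees(np.arctan2(R[1,0],R[0,0])),2),"F",s["ft_force"].round(2),"T",s["torque"].round(2),"w",round(s["gripper_width"],4),"q",s["joint_pos"].round(2))
E
python3 -c "
from h import *
to((0.564,-0.293,0.2),87)"
```

```text
cmd [   0.      0.   -159.82] [-228.5  -452.29   31.32]
```

Emit:
{"op": "apply_moves", "data": {"commands": [[0, 0, -10, -15, -30, 2, 70], [0, 0, -20, -30, -60, 4, 70], [0, 0, -30, -45, -90, 6, 70], [0, 0, -40, -60, -120, 8, 70], [0, 0, -50, -75, -150, 10, 70], [0, 0, -60, -90, -180, 12, 70], [0, 0, -70, -105, -210, 14, 70], [0, 0, -80, -120, -240, 16, 70]]}}

```text
time_s: 1.9
tcp_pos: [0.394, -0.4586, 0.2154]
orientation: [[0.991, 0.131, 0.0], [0.131, -0.991, -0.0], [0.0, 0.0, -1.0]]
ft_force: [0.0, -0.5, -0.4]
gripper_width: 0.07
```

```bash
python3 -c "
from h import *
st();to((0.564,-0.293,0.2),87)"
```

```text
t 1.9 tcp [ 0.394  -0.4586  0.2154] yaw 7.5 F [ 0.02 -0.55 -0.37] T [-0.01  0.06  0.04] w 0.07 q [-1.03  0.15  1.77  0.    1.22 -1.16]
cmd [ 2.00e-02  1.00e-02 -7.95e+01] [ 190.18 -141.94   15.43]
```

Emit:
{"op": "apply_moves", "data": {"commands": [[0, 0, -10, 24, -18, 2, 70], [0, 0, -20, 48, -36, 4, 70], [0, 0, -30, 72, -54, 6, 70], [0, 0, -40, 96, -72, 8, 70], [0, 0, -50, 120, -90, 10, 70], [0, 0, -60, 144, -108, 12, 70], [0, 0, -70, 168, -125, 14, 70], [0, 0, -79.5, 190.2, -142, 15.4, 70]]}}

```text
time_s: 2.9
tcp_pos: [0.5647, -0.2922, 0.2]
orientation: [[0.047, 0.999, 0.0], [0.999, -0.047, -0.0], [-0.0, 0.0, -1.0]]
ft_force: [0.2, -0.9, 0.2]
gripper_width: 0.0699
```

```bash
cat >> h.py <<'E'
def ray_w(p,s,u,v):
    f=f_of(p); x=np.array(u,float)-p["cx"]; y=np.array(v,float)-p["cy"]; r=np.hypot(x,y)+1e-12; th=r/f
    d=np.stack([np.sin(th)*x/r,np.sin(th)*y/r,np.cos(th)],-1)
    H=np.array(p["hand_eye"]); R=s["orientation"]
    o=R@H[:3,3]+s["tcp_pos"]
    return o,d@H[:3,:3].T@R.T,d[...,2]
def wcloud(p,s):
    h,w=p["range_z"].shape; u,v=np.meshgrid(np.arange(w),np.arange(h))
    o,d,dz=ray_w(p,s,u,v); t=p["range_z"]/np.maximum(dz,1e-3)
    return o+d*t[...,None]
E
python3 - <<'E'
from h import *
from scipy.optimize import least_squares
st(); s=robot.observe(); p=robot.grab_frame("wrist"); save(p,"wrist1.png"); print(p["cx"],p["cy"])
W=wcloud(p,s)
for r in robot.regions_of("cap_housing",p)[:4]:
    m=r["region"]&(p["range_z"]>0); Q=W[m]
    T=Q[Q[:,2]>0.033]; c,rr=cv2.minEnclosingCircle(T[:,:2].astype(np.float32)) if len(T)>10 else (0,0)
    print(r["p"],r["pixel"],np.median(Q,0).round(4),"topz",np.median(T[:,2]) if len(T) else 0,c,rr)
to((0.564,-0.293,0.2),87)
E
```

```text
t 2.9 tcp [ 0.5647 -0.2922  0.2   ] yaw 87.33 F [ 0.21 -0.92  0.15] T [-0.04 -0.1  -0.  ] w 0.0699 q [-0.64  0.23  1.71 -0.    1.21 -2.16]
316.8471382194546 197.95588288522563
0.96 [252.3, 226.3] [ 0.6117 -0.3692  0.0352] topz 0.03562436695661436 (0.6167249083518982, -0.3723392188549042) 0.022914443165063858
0.93 [317.5, 179.5] [ 0.5684 -0.2923  0.0354] topz 0.035635320408615834 (0.5710625052452087, -0.2923972010612488) 0.023392414674162865
0.78 [382.8, 228.1] [ 0.6215 -0.2248  0.0352] topz 0.035604305392832214 (0.6014654040336609, -0.234620600938797) 0.05105115845799446
cmd [ 0.03 -0.02  0.23] [-2.04 -1.28 -0.13]
```

View pics/wrist1.png

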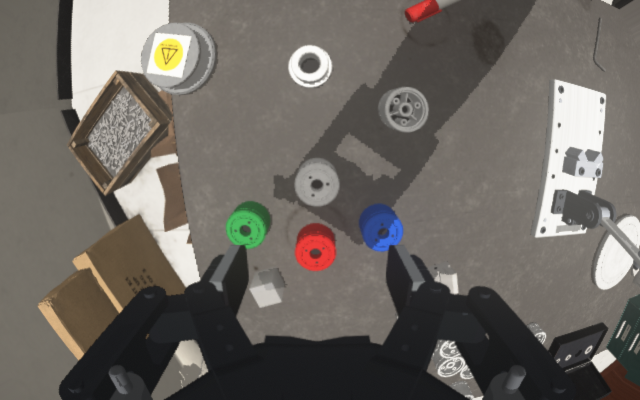

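The wrist view shows the silver flat top at (317,184), with red, green and blue beside it. The measured position is (0.571, -0.2925) and the top is at 35.6 mm, which fits. I'm descending with the pads 6 mm off to -x.

Emit:
{"op": "apply_moves", "data": {"commands": [[0, 0, 0.2, -1, -0.5, 40, 70], [0, 0, 0.2, -1, -0.5, 80, 70], [0, 0, 0.2, -1, 0, 120, 70], [0, 0, 0.2, -1, 0, 155, 70], [0, 0, 0.2, -1, 0, 180, 70], [0, 0, 0.2, -1, 0, 191, 70], [0, 0, 0.2, -1, 0, 192, 70]]}}

```text
time_s: 3.88
tcp_pos: [0.565, -0.2922, 0.0076]
orientation: [[0.053, 0.999, -0.0], [0.999, -0.053, 0.001], [0.001, -0.0, -1.0]]
ft_force: [1.0, 0.8, -1.0]
gripper_width: 0.0702
```

Emit:
{"op": "apply_moves", "data": {"commands": [[0, 0, 0, 0, 0, 0, 40], [0, 0, 0, 0, 0, 0, 40], [0, 0, 0, 0, 0, 0, 40], [0, 0, 0, 0, 0, 0, 40], [0, 0, 0, 0, 0, 0, 40]], "newtons": 30}}

```text
time_s: 4.5
tcp_pos: [0.5661, -0.2931, 0.0093]
orientation: [[0.053, 0.999, 0.002], [0.999, -0.053, -0.001], [-0.001, 0.002, -1.0]]
ft_force: [-1.0, 0.2, 4.8]
gripper_width: 0.0452
```

```bash
python3 - <<'E'
from h import *
st(); s=robot.observe(); p=robot.grab_frame("wrist"); save(p,"wrist2.png")
E
```

```text
t 4.5 tcp [ 0.5661 -0.2931  0.0093] yaw 86.96 F [-0.97  0.23  4.81] T [-0.03  0.12  0.  ] w 0.0452 q [-0.64  0.46  1.79  0.    0.88 -2.15]
```

View pics/wrist2.png

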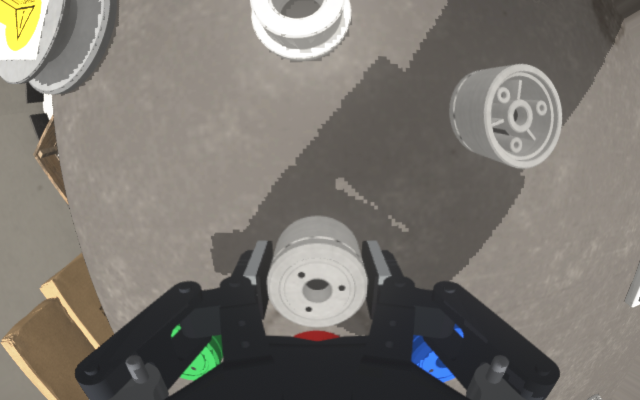

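```bash
python3 -c "
from h import *
to((0.58,-0.05,0.2),87)"
```

```text
cmd [ 0.12  0.06 -0.04] [ 243.28    1.44 -190.95]
```

Emit:
{"op": "apply_moves", "data": {"commands": [[0, 0, 0, 0, 0, -10, 40], [0, 0, 0, 0, 0, -30, 40], [0, 0, 0, 0, 0, -70, 40], [0, 0, 0, 30, 2, -110, 40], [0, 0, 0, 80, 2, -150, 40], [0, 0, 0, 130, 2, -180, 40], [0, 0, 0, 180, 2, -191, 40], [0, 0, 0, 220, 1, -191, 40]]}}

```text
time_s: 5.55
tcp_pos: [0.579, -0.0714, 0.2033]
orientation: [[0.052, 0.999, 0.006], [0.999, -0.052, -0.002], [-0.002, 0.007, -1.0]]
ft_force: [0.9, 0.8, -0.8]
gripper_width: 0.045
```

Emit:
{"op": "apply_moves", "data": {"commands": [[0, 0, 0, 23, 0, 0, 40], [0, 0, 0, 23, 0, 0, 40], [0, 0, 0, 23, 0, 0, 40]]}}

```text
time_s: 5.92
tcp_pos: [0.5801, -0.0489, 0.2038]
orientation: [[0.052, 0.999, 0.007], [0.999, -0.052, -0.003], [-0.002, 0.007, -1.0]]
ft_force: [-0.5, 0.4, -0.1]
gripper_width: 0.0444
```

```bash
python3 - <<'E'
from h import *
st(); s=robot.observe(); p=robot.grab_frame("wrist"); save(p,"wrist3.png"); np.savez("w3.npz",W=wcloud(p,s),I=p["img"])
W=wcloud(p,s); I=p["img"].astype(int)
for l in ("nest","left_flank","right_flank","hold_lever"):
    for r in robot.regions_of(l,p)[:2]: 
        m=r["region"]&(p["range_z"]>0); print(l,r["p"],r["pixel"],np.median(W[m],0).round(4),W[m].min(0).round(3),W[m].max(0).round(3))
m=(abs(W[...,2]-0.014)<0.004)&(I.min(-1)>110)&(W[...,1]>0)&(W[...,1]<.2)&(W[...,0]>.42)
k,l,stt,_=cv2.connectedComponentsWithStats(m.astype(np.uint8)); i=1+np.argmax(stt[1:,4]); q=W[l==i][:,:2].astype(np.float32)
print(len(q),cv2.minAreaRect(q),np.median(W[l==i][:,2]))
E
```

```text
t 5.92 tcp [ 0.5801 -0.0489  0.2038] yaw 87.01 F [-0.51  0.42 -0.1 ] T [-0.01  0.01 -0.  ] w 0.0444 q [-0.26  0.1   1.84 -0.    1.19 -1.78]
nest 0.72 [429.1, 154.1] [0.5635 0.0674 0.0144] [ 0.442  0.009 -0.002] [0.848 0.305 0.276]
nest 0.27 [473.4, 260.5] [0.624  0.0716 0.1668] [ 0.571  0.012 -0.   ] [0.809 0.241 0.279]
left_flank 0.67 [449.3, 138.8] [0.5433 0.0939 0.041 ] [0.534 0.083 0.012] [0.556 0.118 0.044]
left_flank 0.37 [473.8, 261.9] [0.6236 0.0717 0.166 ] [ 0.6    0.061 -0.001] [0.809 0.241 0.204]
right_flank 0.73 [418.6, 134.7] [0.5419 0.0549 0.0414] [0.533 0.046 0.013] [0.552 0.075 0.044]
right_flank 0.4 [431.6, 156.3] [0.5636 0.0674 0.0145] [ 0.443  0.01  -0.002] [0.809 0.241 0.268]
hold_lever 0.83 [475.4, 262.4] [0.6237 0.0718 0.1659] [ 0.6    0.062 -0.001] [0.848 0.294 0.204]
12893 ((0.5568848848342896, 0.07586455345153809), (0.12091429531574249, 0.22109821438789368), 87.17872619628906) 0.013813729636183325
```

View pics/wrist3.png

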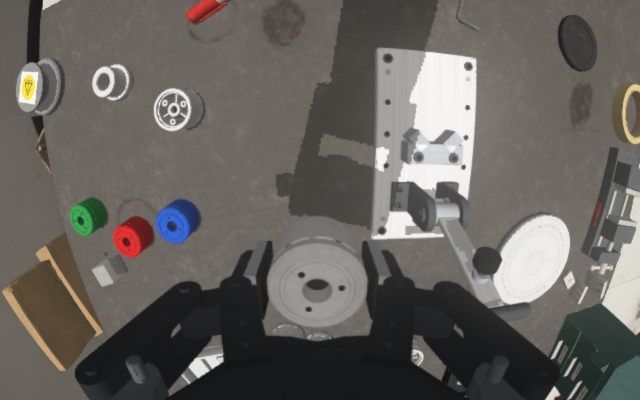

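The wrist view shows the V block at (435,147) and the lever tilted back at (450,230). The plate fit is 221 x 121 mm, centre (0.5569, 0.0759), yaw -2.82°. Next I need the held part's offset in the hand.

```bash
python3 - <<'E'
from h import *
d=np.load("w3.npz"); W=d["W"]; s=robot.observe(); R=s["orientation"]
T=(W-s["tcp_pos"])@R  # tool coords
m=(abs(T[...,0])<0.03)&(abs(T[...,1])<0.04)&(T[...,2]<0.02)&(T[...,2]>-0.05)
u=np.where(m); print(m.sum())
zz=T[m][:,2]; print(np.percentile(zz,[1,10,50,90]))
t=m&(abs(T[...,0])<0.0225)&(abs(T[...,2]-np.median(zz[zz<0]))<0.003)
Q=T[t]; print(len(Q),np.median(Q,0),cv2.minEnclosingCircle(Q[:,:2].astype(np.float32)))
# flank V geometry in nest frame
a=np.radians(-2.82); c=np.array([.5569,.0759]); N=np.array([[np.cos(a),np.sin(a)],[-np.sin(a),np.cos(a)]])
n=(W[...,:2]-c)@N.T
f=(abs(W[...,2]-0.042)<0.004)&(abs(n[...,1])<0.05)&(n[...,0]>-.06)&(n[...,0]<.03)
P=n[f]*1000
for y in range(-34,35,4):
    k=P[abs(P[:,1]-y)<2]; print(y,len(k),k.min(0)[0].round(1) if len(k) else '',k.max(0)[0].round(1) if len(k) else '')
# plate per-edge
for z0,nm in ((0.0,"bar"),):
    b=(W[...,2]>0.18)&(abs(n[...,1])<.06)&(n[...,0]>.05)&(n[...,0]<.15); print("high",b.sum(), n[b].mean(0),W[b][:,2].mean())
E
```

```text
11633
[-0.04831424 -0.03652298 -0.02679629 -0.01017885]
6442 [ 0.00041068  0.00073297 -0.02699439] ((-0.0007702123839408159, 0.00298907863907516), 0.02576279453933239)
-34 7 -3.7 11.1
-30 106 -16.6 12.6
-26 124 -20.8 12.4
-22 121 -22.7 12.3
-18 110 -21.2 12.3
-14 91 -17.2 12.1
-10 86 -13.1 13.2
-6 71 -10.1 12.9
-2 80 -8.3 13.1
2 71 -9.2 12.9
6 76 -10.8 12.7
10 90 -14.0 12.5
14 103 -18.8 12.5
18 112 -20.9 12.6
22 107 -23.0 12.2
26 83 -19.2 13.2
30 70 -16.1 13.2
34 0  
high 833 [0.08268123 0.00864757] 0.19489249585368068
```

```bash
python3 - <<'E'
from h import *
p=robot.grab_frame("wrist"); s=robot.observe(); W=wcloud(p,s); T=(W-s["tcp_pos"])@s["orientation"]
t=(abs(T[...,2]+0.027)<0.0015)&(abs(T[...,0])<0.015)
for x in (-.012,-.006,0,.006,.012):
    k=T[t&(abs(T[...,0]-x)<0.001)]; y=np.sort(k[:,1]); h=np.sqrt(.023**2-x*x); print(x,y[:2],y[-2:],"c",(y[0]+y[-1])/2, y[0]+h,y[-1]-h)
k=T[(abs(T[...,2]+0.027)<0.0015)&(abs(T[...,1]-.004)<.004)]; print(np.percentile(k[:,0],[0,1,99,100]))
E
python3 -c "
import cv2;a=cv2.imread('pics/wrist3.png')[200:350,220:420];cv2.imwrite('pics/w3c.png',cv2.resize(a,None,fx=3.5,fy=3.5))"
```

```text
-0.012 [-0.01448004 -0.01426579] [0.02299461 0.02336197] c 0.004440964579316927 0.005141379733896749 0.003740549424737106
-0.006 [-0.01741791 -0.0170049 ] [0.02511066 0.02585422] c 0.00421815349645587 0.004785693569061122 0.0036506134238506183
0 [-0.01745945 -0.01708909] [0.02727   0.0274086] c 0.004974576979637315 0.005540549575290651 0.00440860438398398
0.006 [-0.01711903 -0.01658525] [0.02606774 0.02661305] c 0.004747006878804062 0.005084569502645398 0.0044094442549627265
0.012 [-0.01464503 -0.01384632] [0.02274627 0.02280638] c 0.004080676672567237 0.004976385902452569 0.0031849674426819054
[-0.02230536 -0.0220199   0.02277544  0.0230863 ]
```

View pics/w3c.png

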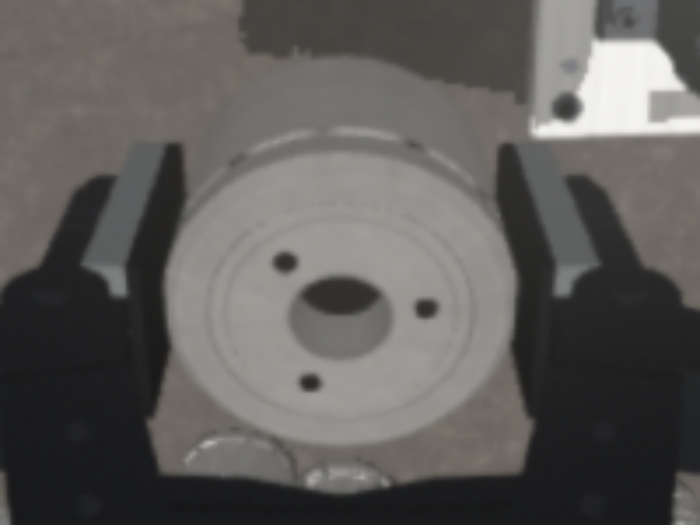

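```bash
python3 -c "
from h import *
st();to((0.4924,0.0791,0.10),87.18)"
```

```text
t 6.22 tcp [ 0.5801 -0.0492  0.203 ] yaw 86.95 F [-0.22  0.4  -0.59] T [-0.03  0.04 -0.01] w 0.0451 q [-0.26  0.11  1.84 -0.    1.19 -1.78]
cmd [ 0.35  0.11 -0.23] [123.65 -95.03 102.22]
```

Emit:
{"op": "apply_moves", "data": {"commands": [[0.3, 0.1, -0.2, 20, -25, 0, 40], [0.3, 0.1, -0.2, 50, -55, 10, 40], [0.3, 0.1, -0.2, 85, -85, 30, 40], [0.3, 0.1, -0.2, 110, -95, 60, 40], [0.3, 0.1, -0.2, 123.6, -95, 90, 40], [0.3, 0.1, -0.2, 123.6, -95, 102, 40], [0.3, 0.1, -0.2, 123.6, -95, 102, 40], [0.3, 0.1, -0.2, 123.6, -95, 102, 40]]}}

```text
time_s: 7.22
tcp_pos: [0.4937, 0.0783, 0.1016]
orientation: [[0.051, 0.999, 0.003], [0.999, -0.051, -0.0], [-0.0, 0.003, -1.0]]
ft_force: [0.1, -0.4, -0.3]
gripper_width: 0.045
```

```bash
python3 -c "
from h import *
st();to((0.4924,0.0791,0.027),87.18)
p=robot.grab_frame('wrist'); save(p,'wrist4.png')"
```

```text
t 7.22 tcp [0.4937 0.0783 0.1016] yaw 87.09 F [ 0.1  -0.44 -0.32] T [0.02 0.02 0.05] w 0.045 q [-0.05  0.05  2.1  -0.    0.99 -1.57]
cmd [ 0.19  0.02 -0.09] [ 0.74 -1.6  74.56]
```

View pics/wrist4.png

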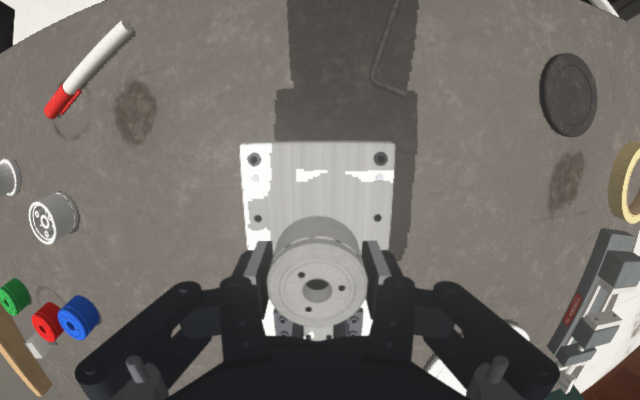

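The part is held over the plate's loading end at (317,285), with the V just beyond it at (318,325). I'm descending.

Emit:
{"op": "apply_moves", "data": {"commands": [[0.2, 0, -0.1, 0.7, -1, 30, 40], [0.2, 0, -0.1, 0.7, -1, 55, 40], [0.2, 0, -0.1, 0.7, -1, 70, 40], [0.2, 0, -0.1, 0.7, -1, 73, 40], [0.2, 0, -0.1, 0.7, -1, 74, 40], [0.2, 0, -0.1, 0.7, -1, 74, 40]]}}

```text
time_s: 8.02
tcp_pos: [0.4939, 0.0791, 0.0286]
orientation: [[0.049, 0.999, 0.002], [0.999, -0.049, -0.0], [-0.0, 0.002, -1.0]]
ft_force: [0.9, 0.3, -1.0]
gripper_width: 0.045
```

Emit:
{"op": "apply_moves", "data": {"commands": [[0, 0, 0, 0, 0, 1, 40], [0, 0, 0, 0, 0, 2, 40], [0, 0, 0, 0, 0, 2, 40]]}}

```text
time_s: 8.4
tcp_pos: [0.4939, 0.0791, 0.0267]
orientation: [[0.049, 0.999, 0.002], [0.999, -0.049, -0.0], [-0.0, 0.002, -1.0]]
ft_force: [0.5, 0.3, -0.8]
gripper_width: 0.0452
```

```bash
python3 -c "
from h import *
st();to((0.5173,0.0778,0.0233),87.18)"
```

```text
t 8.4 tcp [0.4939 0.0791 0.0267] yaw 87.19 F [ 0.45  0.26 -0.79] T [ 0.05  0.   -0.04] w 0.0452 q [-0.04  0.18  2.13 -0.    0.83 -1.57]
cmd [0.12 0.01 0.01] [-0.11 23.44  3.43]
```

Emit:
{"op": "apply_moves", "data": {"commands": [[0, 0, 0, 0, 0, 1, 40], [0, 0, 0, 0, 0, 2, 40], [0, 0, 0, 0, 0, 2.5, 40], [0, 0, 0, 0, 0, 2.5, 40]]}}

```text
time_s: 8.9
tcp_pos: [0.4938, 0.0791, 0.0241]
orientation: [[0.049, 0.999, 0.002], [0.999, -0.049, -0.0], [-0.0, 0.002, -1.0]]
ft_force: [-1.1, 0.8, -0.7]
gripper_width: 0.0452
```

Emit:
{"op": "apply_moves", "data": {"commands": [[0, 0, 0, 0, 0, 0.5, 40], [0, 0, 0, 0, 0, 0.5, 40]]}}

```text
time_s: 9.15
tcp_pos: [0.4938, 0.0791, 0.0235]
orientation: [[0.049, 0.999, 0.002], [0.999, -0.049, -0.0], [-0.0, 0.002, -1.0]]
ft_force: [0.2, 0.3, -1.4]
gripper_width: 0.0452
```

Emit:
{"op": "apply_moves", "data": {"commands": [[0, 0, 0, 0, 0, 0.5, 40], [0, 0, 0, 0, 0, 0.5, 40]]}}

```text
time_s: 9.4
tcp_pos: [0.4939, 0.0791, 0.0233]
orientation: [[0.049, 0.999, 0.002], [0.999, -0.049, -0.0], [-0.0, 0.002, -1.0]]
ft_force: [-1.2, -0.0, 2.7]
gripper_width: 0.0453
```

Touchdown came at TCP z 23.3 mm, as predicted. Now I'll slide toward the V.

Emit:
{"op": "apply_moves", "data": {"commands": [[0, 0, 0, 0, 3, 0, 40], [0, 0, 0, 0, 7, 0, 40], [0, 0, 0, 0, 11, 0, 40], [0, 0, 0, 0, 15, 0, 40], [0, 0, 0, 0, 18, 0, 40], [0, 0, 0, 0, 20, 0, 40], [0, 0, 0, 0, 20, 0, 40]]}}

```text
time_s: 10.28
tcp_pos: [0.5141, 0.0781, 0.0233]
orientation: [[0.049, 0.999, 0.002], [0.999, -0.049, -0.0], [-0.0, 0.002, -1.0]]
ft_force: [1.0, -0.6, 0.2]
gripper_width: 0.045
```

```bash
cat >> h.py <<'E'
def feel(n=8):
    F=[];P=[];Tq=[]
    R=None
    for i in range(n):
        s=robot.observe(); F.append(s["ft_force"]); P.append(s["tcp_pos"]); Tq.append(s["torque"]); robot.grab_frame("side")
    a=np.radians(-2.82); nx=np.array([np.cos(a),np.sin(a),0]); ny=np.array([-np.sin(a),np.cos(a),0])
    F=np.array(F);P=np.mean(P,0); c=np.array([.5569,.0759,0])
    print("t",round(s["time_s"],2),"F nest x,y,z",(F@nx).mean().round(2),(F@ny).mean().round(2),F[:,2].mean().round(2),"sd",F.std(0).round(2),"tcp nest mm",((P-c)@nx*1000).round(2),((P-c)@ny*1000).round(2),(P[2]*1000).round(2),"T",np.mean(Tq,0).round(3),"w",round(s["gripper_width"]*1000,2))
E
python3 -c "
from h import *
st();feel();to((0.5173,0.0778,0.0233),87.18)"
```

```text
t 10.28 tcp [0.5141 0.0781 0.0233] yaw 87.19 F [ 0.98 -0.62  0.19] T [-0.06 -0.03  0.01] w 0.045 q [-0.04  0.23  2.08 -0.    0.83 -1.57]
t 10.62 F nest x,y,z 0.36 -0.17 0.07 sd [0.56 0.44 0.44] tcp nest mm -43.02 0.08 23.3 T [-0.006 -0.032  0.001] w 45.06
cmd [0.11 0.02 0.02] [-0.13  3.48  0.05]
```

Emit:
{"op": "apply_moves", "data": {"commands": [[0, 0, 0, 0, 0.5, 0, 40], [0, 0, 0, 0, 1, 0, 40], [0, 0, 0, 0, 1.5, 0, 40], [0, 0, 0, 0, 2, 0, 40], [0, 0, 0, 0, 2.5, 0, 40], [0, 0, 0, 0, 2.5, 0, 40]]}}

```text
time_s: 11.42
tcp_pos: [0.5164, 0.078, 0.0233]
orientation: [[0.049, 0.999, 0.002], [0.999, -0.049, -0.0], [-0.0, 0.002, -1.0]]
ft_force: [-0.7, 0.5, -0.2]
gripper_width: 0.0452
```

```bash
python3 -c "
from h import *
feel(5)"
```

```text
t 11.62 F nest x,y,z 0.1 0.16 0.29 sd [0.62 0.38 0.51] tcp nest mm -40.53 0.07 23.31 T [-0.014  0.024  0.013] w 45.31
```

Emit:
{"op": "apply_moves", "data": {"commands": [[0, 0, 0, 0, 0.4, 0, 40], [0, 0, 0, 0, 0.8, 0, 40], [0, 0, 0, 0, 0.8, 0, 40]]}}

```text
time_s: 12.05
tcp_pos: [0.5168, 0.078, 0.0233]
orientation: [[0.049, 0.999, 0.001], [0.999, -0.049, -0.0], [-0.0, 0.001, -1.0]]
ft_force: [-2.1, -0.9, 2.9]
gripper_width: 0.0451
```

```bash
python3 -c "
from h import *
feel(5)"
```

```text
t 12.25 F nest x,y,z -2.73 -0.36 2.86 sd [0.55 0.6  0.38] tcp nest mm -40.16 0.08 23.3 T [ 0.001  0.45  -0.014] w 44.86
```

Emit:
{"op": "apply_moves", "data": {"commands": [[0, 0, 0, 0, 0.7, 0, 40], [0, 0, 0, 0, 1.0, 0, 40], [0, 0, 0, 0, 1.0, 0, 40]]}}

```text
time_s: 12.68
tcp_pos: [0.5168, 0.0779, 0.0233]
orientation: [[0.048, 0.999, -0.002], [0.999, -0.049, -0.0], [-0.001, -0.002, -1.0]]
ft_force: [-6.1, 0.4, 5.7]
gripper_width: 0.0453
```

```bash
python3 -c "
from h import *
feel(8)"
```

```text
t 13.03 F nest x,y,z -6.04 -0.31 6.23 sd [0.46 0.32 0.52] tcp nest mm -40.12 0.05 23.31 T [-0.042  0.899  0.031] w 45.39
```

The part is bearing with 6 N push and almost no sideways force. To check that it isn't a jam, I'll rock it to either side with the push kept up.

Emit:
{"op": "apply_moves", "data": {"commands": [[0, 0, 0, 0.5, 1, 0, 40], [0, 0, 0, 1, 1, 0, 40], [0, 0, 0, 1, 1, 0, 40]]}}

```text
time_s: 13.45
tcp_pos: [0.5169, 0.078, 0.0234]
orientation: [[0.047, 0.999, -0.005], [0.999, -0.047, -0.002], [-0.003, -0.005, -1.0]]
ft_force: [-6.6, -4.3, 6.5]
gripper_width: 0.0449
```

```bash
python3 -c "
from h import *
feel(4)"
```

```text
t 13.6 F nest x,y,z -6.29 -4.74 6.47 sd [0.36 0.5  0.31] tcp nest mm -40.12 0.09 23.35 T [-0.581  0.984  0.043] w 45.17
```

Emit:
{"op": "apply_moves", "data": {"commands": [[0, 0, 0, -0.5, 1, 0, 40], [0, 0, 0, -1, 1, 0, 40], [0, 0, 0, -1, 1, 0, 40]]}}

```text
time_s: 14.02
tcp_pos: [0.517, 0.0776, 0.0234]
orientation: [[0.048, 0.999, -0.007], [0.999, -0.048, -0.001], [-0.001, -0.007, -1.0]]
ft_force: [-6.2, 2.2, 5.6]
gripper_width: 0.0449
```

```bash
python3 -c "
from h import *
feel(4)"
```

```text
t 14.18 F nest x,y,z -5.67 1.66 5.81 sd [0.47 0.46 0.4 ] tcp nest mm -39.92 -0.26 23.38 T [0.377 0.783 0.013] w 45.19
```

Emit:
{"op": "apply_moves", "data": {"commands": [[0, 0, 0, 0, 1, 0, 40], [0, 0, 0, 0, 1, 0, 40], [0, 0, 0, 0, 1, 0, 40]]}}

```text
time_s: 14.6
tcp_pos: [0.517, 0.0776, 0.0234]
orientation: [[0.048, 0.999, -0.01], [0.999, -0.048, -0.001], [-0.001, -0.01, -1.0]]
ft_force: [-6.9, -0.8, 5.7]
gripper_width: 0.045
```

```bash
python3 -c "
from h import *
feel(8)"
```

```text
t 14.95 F nest x,y,z -6.37 -0.53 6.36 sd [0.46 0.46 0.43] tcp nest mm -39.94 -0.23 23.41 T [-0.044  0.881  0.009] w 45.11
```

Emit:
{"op": "apply_moves", "data": {"commands": [[-0.2, 0, 0, -0.5, 1, 0, 40], [-0.4, 0, 0, -1.2, 1, -0.3, 40], [-0.4, 0, 0, -1.2, 1, -0.3, 40]]}}

```text
time_s: 15.38
tcp_pos: [0.517, 0.0776, 0.0234]
orientation: [[0.048, 0.999, -0.005], [0.999, -0.048, 0.001], [0.001, -0.005, -1.0]]
ft_force: [-4.2, 4.2, 3.6]
gripper_width: 0.0455
```

```bash
python3 -c "
from h import *
feel(4)"
```

```text
t 15.53 F nest x,y,z -4.75 4.09 3.53 sd [0.45 0.37 0.29] tcp nest mm -39.9 -0.28 23.4 T [0.642 0.643 0.031] w 44.74
```

Emit:
{"op": "apply_moves", "data": {"commands": [[-0.4, 0, 0, -0.5, 1, 0, 40], [-0.4, 0, 0, -1, 1, -0.3, 40], [-0.4, 0, 0, -1, 1, -0.3, 40]]}}

```text
time_s: 15.95
tcp_pos: [0.5171, 0.0776, 0.0234]
orientation: [[0.049, 0.999, -0.0], [0.999, -0.049, 0.003], [0.003, -0.001, -1.0]]
ft_force: [-2.5, 3.8, 3.0]
gripper_width: 0.045
```

```bash
python3 -c "
from h import *
feel(4);st()"
```

```text
t 16.1 F nest x,y,z -4.19 3.98 3.13 sd [0.96 0.34 0.16] tcp nest mm -39.83 -0.27 23.36 T [0.525 0.648 0.059] w 45.09
t 16.15 tcp [0.5171 0.0776 0.0233] yaw 87.21 F [-4.63  3.23  4.06] T [ 0.51  0.65 -0.01] w 0.0454 q [-0.05  0.23  2.07  0.    0.84 -1.57]
```

Both sides now resist, at nest y ≈ -0.27. Next is a straight push.

Emit:
{"op": "apply_moves", "data": {"commands": [[0, 0, 0, 0, 1, -0.2, 40], [0, 0, 0, 0, 1.1, -0.2, 40], [0, 0, 0, 0, 1.1, -0.2, 40]]}}

```text
time_s: 16.52
tcp_pos: [0.5171, 0.0776, 0.0234]
orientation: [[0.048, 0.999, -0.004], [0.999, -0.048, 0.003], [0.002, -0.004, -1.0]]
ft_force: [-5.9, 0.8, 5.5]
gripper_width: 0.0451
```

```bash
python3 -c "
from h import *
feel(8);st()"
```

```text
t 16.88 F nest x,y,z -5.79 -0.15 5.43 sd [0.45 0.61 0.47] tcp nest mm -39.86 -0.21 23.35 T [-0.059  0.884  0.005] w 45.13
t 16.93 tcp [0.5171 0.0776 0.0234] yaw 87.23 F [-5.8   0.38  6.07] T [-0.06  0.91  0.02] w 0.0455 q [-0.05  0.23  2.07  0.    0.84 -1.57]
```

Emit:
{"op": "apply_moves", "data": {"commands": [[0, 0, 0, 0.5, 1.2, -0.3, 40], [0, 0, 0, 0.5, 1.2, -0.3, 40], [0, 0, 0, -0.3, 1.2, -0.3, 40], [0, 0, 0, -0.8, 1.2, -0.3, 40], [0, 0, 0, -0.8, 1.2, -0.3, 40], [0, 0, 0, 0, 1.2, -0.3, 40], [0, 0, 0, 0, 1.2, -0.3, 40], [0, 0, 0, 0, 1.2, -0.3, 40]]}}

```text
time_s: 17.92
tcp_pos: [0.517, 0.0777, 0.0234]
orientation: [[0.048, 0.999, -0.007], [0.999, -0.048, 0.002], [0.002, -0.007, -1.0]]
ft_force: [-7.3, 0.7, 4.3]
gripper_width: 0.0449
```

```bash
python3 -c "
from h import *
feel(8);st()"
```

```text
t 18.27 F nest x,y,z -6.3 -0.32 4.98 sd [0.53 0.53 0.48] tcp nest mm -39.9 -0.2 23.39 T [-0.084  0.879 -0.019] w 44.91
t 18.32 tcp [0.517  0.0777 0.0234] yaw 87.25 F [-4.44  0.64  4.39] T [-0.11  0.91 -0.  ] w 0.0451 q [-0.05  0.23  2.07  0.    0.84 -1.57]
```

Emit:
{"op": "apply_moves", "data": {"commands": [[-0.3, 0, 0, -0.1, 1.2, -0.3, 40], [-0.3, 0, 0, -0.1, 1.2, -0.4, 40], [-0.3, 0, 0, -0.1, 1.2, -0.4, 40], [-0.3, 0, 0, -0.1, 1.2, -0.4, 40], [-0.3, 0, 0, -0.1, 1.2, -0.4, 40]]}}

```text
time_s: 18.95
tcp_pos: [0.5171, 0.0776, 0.0234]
orientation: [[0.048, 0.999, -0.005], [0.999, -0.048, 0.002], [0.002, -0.005, -1.0]]
ft_force: [-5.6, 0.1, 4.9]
gripper_width: 0.045
```

```bash
python3 -c "
from h import *
feel(8);st()"
```

```text
t 19.3 F nest x,y,z -5.39 0.12 4.16 sd [0.64 0.7  0.77] tcp nest mm -39.87 -0.21 23.38 T [-0.009  0.808 -0.025] w 45.26
t 19.35 tcp [0.5171 0.0776 0.0234] yaw 87.25 F [-4.82  0.76  3.76] T [-0.06  0.75 -0.01] w 0.045 q [-0.05  0.23  2.07  0.    0.84 -1.57]
```

Emit:
{"op": "apply_moves", "data": {"commands": [[-0.3, 0, 0, 0, 1.5, -0.5, 40], [-0.3, 0, 0, 0.4, 1.5, -0.5, 40], [-0.3, 0, 0, -0.4, 1.5, -0.5, 40], [-0.3, 0, 0, 0, 1.5, -0.5, 40], [-0.3, 0, 0, 0, 1.5, -0.5, 40], [-0.3, 0, 0, 0, 1.5, -0.5, 40]]}}

```text
time_s: 20.1
tcp_pos: [0.5171, 0.0776, 0.0234]
orientation: [[0.048, 0.999, -0.004], [0.999, -0.048, 0.002], [0.002, -0.004, -1.0]]
ft_force: [-6.5, 0.2, 4.5]
gripper_width: 0.0447
```

```bash
python3 -c "
from h import *
feel(8);st()"
```

```text
t 20.45 F nest x,y,z -6.4 -0.15 4.18 sd [0.56 0.36 0.38] tcp nest mm -39.86 -0.21 23.37 T [-0.063  0.887 -0.014] w 44.86
t 20.5 tcp [0.5171 0.0777 0.0233] yaw 87.25 F [-6.44 -0.92  3.72] T [-0.08  0.92  0.01] w 0.0449 q [-0.05  0.23  2.07  0.    0.84 -1.57]
```

The part is home with a 6.4 N push and sideways force near zero. Now I'll relax the push slightly, release and lift straight up.

Emit:
{"op": "apply_moves", "data": {"commands": [[0, 0, 0, 0, 0.2, -0.2, 40], [0, 0, 0, 0, 0.2, -0.2, 40], [0, 0, 0, 0, 0.2, -0.2, 56], [0, 0, 0, 0, 0.2, -0.2, 60], [0, 0, 0, 0, 0.2, -0.2, 60], [0, 0, 0, 0, 0.2, -0.2, 60]]}}

```text
time_s: 21.25
tcp_pos: [0.5176, 0.0776, 0.0236]
orientation: [[0.048, 0.999, -0.003], [0.999, -0.048, 0.002], [0.002, -0.003, -1.0]]
ft_force: [-0.1, -0.2, -0.9]
gripper_width: 0.0598
```

```bash
python3 - <<'E'
from h import *
st(); s=robot.observe(); p=robot.grab_frame('wrist'); save(p,'wrist5.png')
E
```

```text
t 21.25 tcp [0.5176 0.0776 0.0236] yaw 87.25 F [-0.13 -0.19 -0.93] T [-0.01  0.03  0.01] w 0.0598 q [-0.05  0.23  2.07  0.    0.84 -1.57]
```

View pics/wrist5.png

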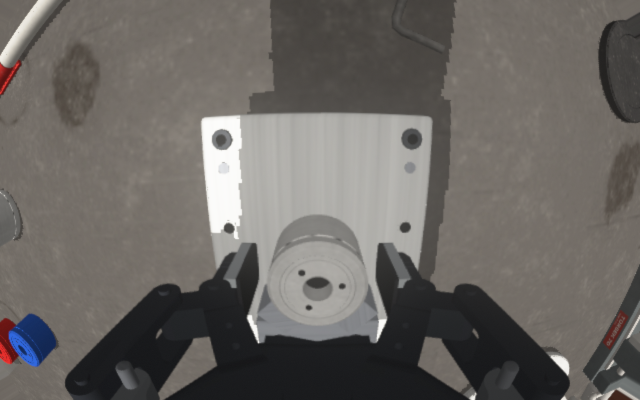

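Released: the part stands in the V at (317,285). Lifting straight up.

Emit:
{"op": "apply_moves", "data": {"commands": [[0, 0, 0, 0, -0.5, -10, 62], [0, 0, 0, 0, -1, -30, 66], [0, 0, 0, 0, -1, -70, 66], [0, 0, 0, 0, -1, -120, 66], [0, 0, 0, 0, -1, -170, 40], [0, 0, 0, 0, -1, -220, 32], [0, 0, 0, 0, -1, -260, 32], [0, 0, 0, 0, -1, -270, 32]]}}

```text
time_s: 22.3
tcp_pos: [0.5186, 0.0771, 0.298]
orientation: [[0.048, 0.999, 0.004], [0.999, -0.048, 0.002], [0.002, 0.004, -1.0]]
ft_force: [-0.4, 0.4, -0.4]
gripper_width: 0.0321
```

```bash
python3 - <<'E'
from h import *
st(); s=robot.observe(); p=robot.grab_frame('wrist'); save(p,'wrist6.png')
a=np.radians(-2.82); c=np.array([.5569,.0759]); N=np.array([[np.cos(a),np.sin(a)],[-np.sin(a),np.cos(a)]])
for n in ("wrist","scene","side"):
    if n!="wrist": p=robot.grab_frame(n)
    W=wcloud(p,s) if n=="wrist" else cloud(p)
    q=(W[...,:2]-c)@N.T*1000
    m=(abs(W[...,2]-0.05)<0.004)&(abs(q[...,0]+35)<30)&(abs(q[...,1])<30)
    k=q[m]; print(n,len(k),"topz",np.median(W[m][:,2]),k.min(0),k.max(0),cv2.minEnclosingCircle(k.astype(np.float32)) if len(k) else '')
    if n=="scene":
        save(p,"scene6.png"); b=(W[...,2]>0.185)&(W[...,2]<.25)&(abs(q[...,1])<45)&(abs(q[...,0]-85)<30); print("bar",q[b].mean(0),q[b].min(0),q[b].max(0),W[b][:,2].max())
        cv2.imwrite("pics/scene6c.png",cv2.resize(p["img"][170:340,180:340][...,::-1],None,fx=3.5,fy=3.5))
a=np.radians(-2.82);
x=np.array([.5569,.0759])+0.120*np.array([np.cos(a),np.sin(a)]); to((x[0],x[1],s["tcp_pos"][2]),87.18)
E
```

```text
t 22.3 tcp [0.5186 0.0771 0.298 ] yaw 87.25 F [-0.41  0.38 -0.39] T [ 0.05 -0.03 -0.  ] w 0.0321 q [-0.05 -0.1   1.87  0.    1.37 -1.57]
wrist 918 topz 0.04956125353870147 [-56.89649136 -22.84193474] [-11.67192827  23.64081518] ((-34.71738052368164, 0.36525586247444153), 23.66322135925293)
scene 289 topz 0.04974151568656182 [-62.07643362 -22.7686212 ] [-15.4699846   24.07361307] ((-38.35993576049805, -0.9239804148674011), 25.28053855895996)
bar [81.99351498  3.66496717] [ 77.39526467 -29.02349866] [92.06734008 30.86137826] 0.20393820618424546
side 114 topz 0.05038694011435302 [-55.08830511 -25.62054732] [-12.68877657  21.11169283] ((-34.15013885498047, -1.5948081016540527), 24.1706485748291)
cmd [-0.23 -0.11  0.07] [  0.61 160.02  -5.82]
```

View pics/scene6c.png

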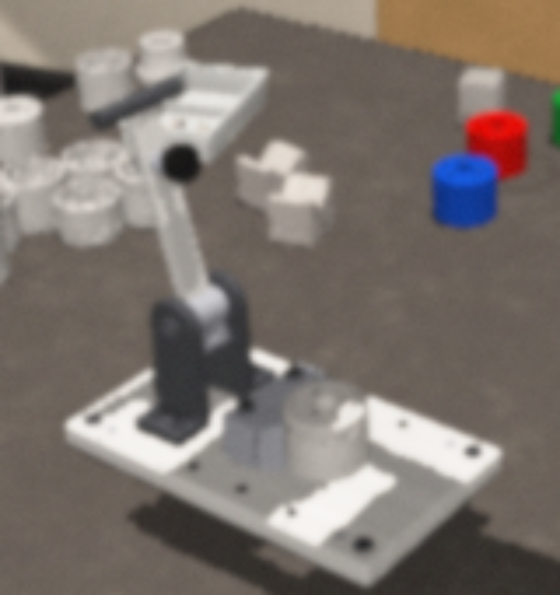

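View pics/wrist6.png

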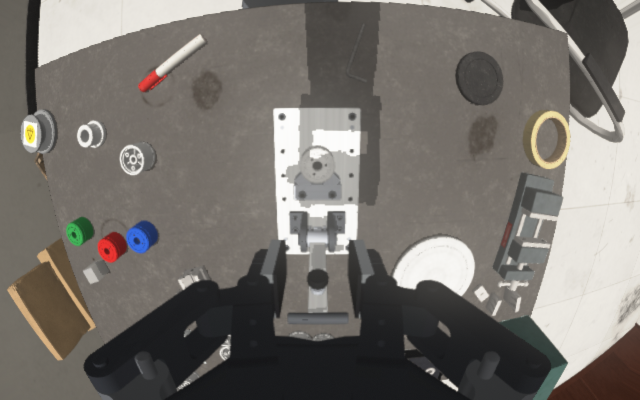

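The housing measures (-34.7, 0.4) mm in the nest frame, against a seat at (-35, 0). The lever is still open, with the bar at (318,318) in the wrist view. I'm going over and behind the bar.

Emit:
{"op": "apply_moves", "data": {"commands": [[-0.2, -0.1, 0, 0.5, 30, -6, 32], [-0.2, -0.1, 0, 0.5, 70, -6, 32], [-0.2, -0.1, 0, 0.5, 110, -6, 32], [-0.2, -0.1, 0, 0.5, 145, -5, 32], [-0.2, -0.1, 0, 0.5, 160, -5, 32], [-0.2, -0.1, 0, 0.5, 161, -5, 32], [-0.2, -0.1, 0, 0.5, 161, -5, 32]]}}

```text
time_s: 23.32
tcp_pos: [0.6768, 0.07, 0.2954]
orientation: [[0.048, 0.999, -0.004], [0.999, -0.048, 0.0], [0.0, -0.004, -1.0]]
ft_force: [0.6, 0.1, 0.3]
gripper_width: 0.0319
```

```bash
python3 - <<'E'
from h import *
st(); s=robot.observe(); p=robot.grab_frame('wrist'); save(p,'wrist7.png')
p=robot.grab_frame('side'); cv2.imwrite("pics/side7c.png",cv2.resize(p["img"][40:260,230:460][...,::-1],None,fx=2.7,fy=2.7))
a=np.radians(-2.82);
x=np.array([.5569,.0759])+0.120*np.array([np.cos(a),np.sin(a)]); to((x[0],x[1],.181),87.18)
E
```

```text
t 23.32 tcp [0.6768 0.07   0.2954] yaw 87.26 F [0.59 0.13 0.33] T [ 0.   -0.01 -0.01] w 0.0319 q [-0.05  0.26  1.49  0.    1.39 -1.57]
cmd [-0.1  -0.02  0.08] [-8.000e-02  6.000e-02  1.157e+02]
```

View pics/side7c.png

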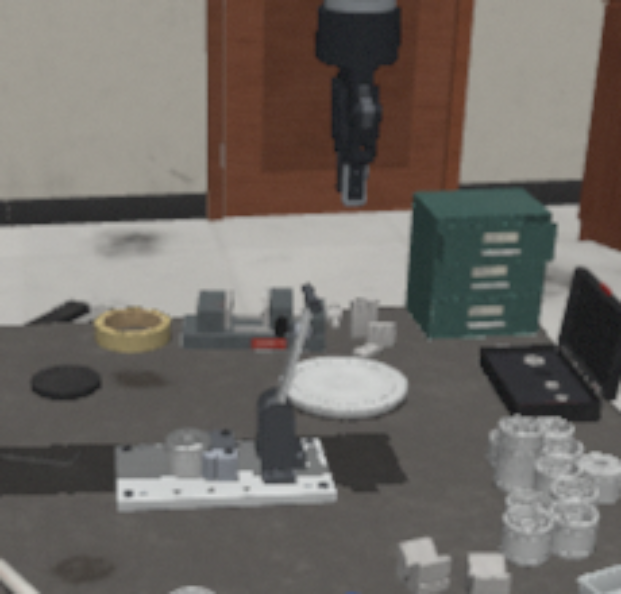

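View pics/wrist7.png

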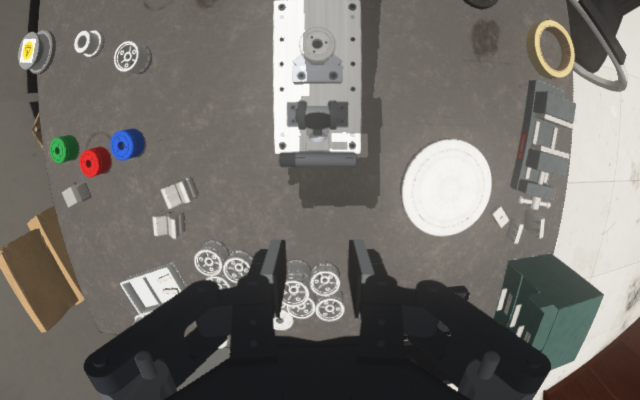

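The gripper is behind and above the bar: side crop shows the gripper at (355,190) and the bar at (310,290). Descending.

Emit:
{"op": "apply_moves", "data": {"commands": [[0, 0, 0, 0, 0, 30, 32], [0, 0, 0, 0, 0, 65, 32], [0, 0, 0, 0, 0, 95, 32], [0, 0, 0, 0, 0, 112, 32], [0, 0, 0, 0, 0, 115, 32], [0, 0, 0, 0, 0, 115, 32]]}}

```text
time_s: 24.18
tcp_pos: [0.6773, 0.0701, 0.1831]
orientation: [[0.048, 0.999, 0.0], [0.999, -0.048, 0.0], [0.0, 0.0, -1.0]]
ft_force: [0.0, 0.8, 0.0]
gripper_width: 0.0321
```

Emit:
{"op": "apply_moves", "data": {"commands": [[0, 0, 0, 0, -3, 0, 32], [0, 0, 0, 0, -6, 0, 32], [0, 0, 0, 0, -9, 0, 32], [0, 0, 0, 0, -12, 0, 32], [0, 0, 0, 0, -12, 0, 32]]}}

```text
time_s: 24.8
tcp_pos: [0.665, 0.0707, 0.183]
orientation: [[0.048, 0.999, 0.0], [0.999, -0.048, 0.0], [0.0, 0.0, -1.0]]
ft_force: [0.0, 0.1, 0.1]
gripper_width: 0.0319
```

```bash
python3 - <<'E'
from h import *
feel(4); p=robot.grab_frame('wrist'); save(p,'wrist8.png')
E
```

```text
t 24.95 F nest x,y,z 0.09 -0.13 -0.31 sd [0.3  0.14 0.64] tcp nest mm 108.44 0.1 183.04 T [-0.016  0.009 -0.003] w 31.88
```

View pics/wrist8.png

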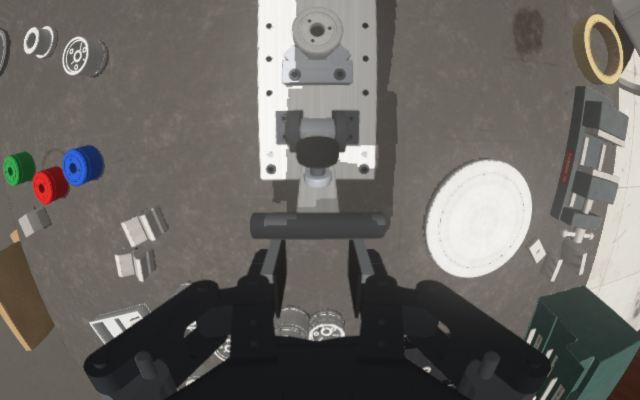

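Both finger tips are just behind the bar, at (275,262) and (360,262). I'll make contact gently.

Emit:
{"op": "apply_moves", "data": {"commands": [[0, 0, 0, 0, -2, 0, 32], [0, 0, 0, 0, -4, 0, 32], [0, 0, 0, 0, -5.5, 0, 32], [0, 0, 0, 0, -7, 0, 32], [0, 0, 0, 0, -8.5, 0, 32], [0, 0, 0, 0, -10, 0, 32], [0, 0, 0, 0, -12, 0, 32], [0, 0, 0, 0, -14, 0, 32]]}}

```text
time_s: 26.05
tcp_pos: [0.6541, 0.0711, 0.1848]
orientation: [[0.048, 0.999, 0.009], [0.999, -0.048, 0.0], [0.001, 0.009, -1.0]]
ft_force: [6.3, 0.0, 0.7]
gripper_width: 0.0324
```

```bash
python3 - <<'E'
from h import *
feel(3)
E
```

```text
t 26.15 F nest x,y,z 6.19 0.53 0.38 sd [0.11 0.14 0.31] tcp nest mm 97.18 0.02 184.82 T [ 0.012 -1.006  0.048] w 31.77
```

Emit:
{"op": "apply_moves", "data": {"commands": [[0.3, 0, 0, 0, -4, 0, 32], [0.5, 0, 0, 0, -7, 1, 32], [0.5, 0, 0, 0, -10, 1.5, 32], [0.5, 0, 0, 0, -13, 2, 32], [0.5, 0, 0, 0, -16, 2.5, 32], [0.5, 0, 0, 0, -19, 3, 32], [0.5, 0, 0, 0, -22, 3.5, 32], [0.5, 0, 0, 0, -25, 4, 32]]}}

```text
time_s: 27.2
tcp_pos: [0.6327, 0.0718, 0.1845]
orientation: [[0.048, 0.999, 0.011], [0.999, -0.048, -0.001], [-0.0, 0.011, -1.0]]
ft_force: [6.5, -0.0, 4.0]
gripper_width: 0.0319
```

```bash
python3 - <<'E'
from h import *
feel(3)
E
```

```text
t 27.3 F nest x,y,z 5.54 -0.15 4.49 sd [0.68 0.39 0.43] tcp nest mm 75.61 -0.37 184.3 T [-0.14  -0.829  0.067] w 31.7
```

Emit:
{"op": "apply_moves", "data": {"commands": [[0.4, 0, 0, 0, -4, 0, 32], [0.5, 0, 0, 0, -7, 0, 32], [0.5, 0, 0, 0, -10, 0, 32], [0.5, 0, 0, 0, -13, 0, 32], [0.5, 0, 0, 0, -16, 0, 32], [0.5, 0, 0, 0, -19, 0.5, 32], [0.5, 0, 0, 0, -22, 1, 32], [0.5, 0, 0, 0, -25, 1.5, 32]]}}

```text
time_s: 28.35
tcp_pos: [0.6074, 0.0729, 0.1829]
orientation: [[0.048, 0.999, 0.002], [0.999, -0.048, -0.0], [-0.0, 0.002, -1.0]]
ft_force: [4.2, -0.0, 2.6]
gripper_width: 0.0323
```

```bash
python3 - <<'E'
from h import *
feel(2);p=robot.grab_frame('side'); cv2.imwrite("pics/side9c.png",cv2.resize(p["img"][90:240,250:410][...,::-1],None,fx=4,fy=4,interpolation=2))
E
```

```text
t 28.4 F nest x,y,z 3.72 0.05 2.22 sd [0.46 0.11 0.35] tcp nest mm 50.29 -0.48 182.69 T [-0.095 -0.529  0.063] w 32.16
```

View pics/side9c.png

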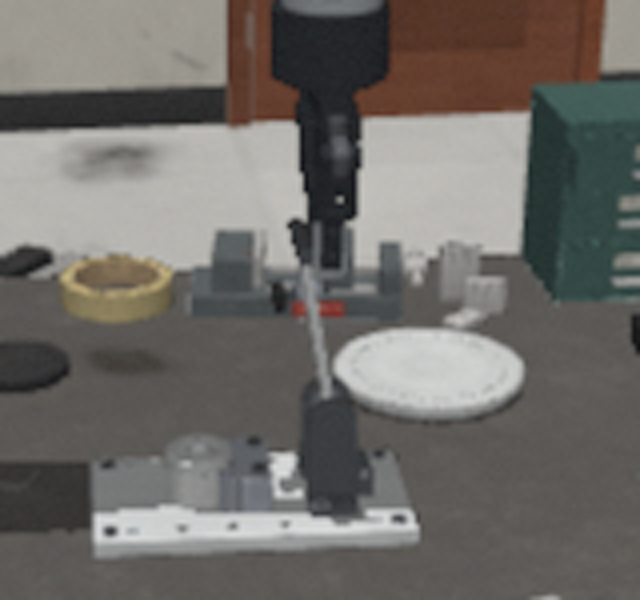

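The lever is past upright (bar at (298,240) in the crop) and the force is falling as expected. Continuing.

Emit:
{"op": "apply_moves", "data": {"commands": [[0, 0, 0, 0, -3, 0.5, 32], [0, 0, 0, 0, -6, 1, 32], [0, 0, 0, 0, -9, 2, 32], [0, 0, 0, 0, -12, 3, 32], [0, 0, 0, 0, -15, 4, 32], [0, 0, 0, 0, -18, 5, 32], [0, 0, 0, 0, -21, 6, 32], [0, 0, 0, 0, -24, 7, 32]]}}

```text
time_s: 29.5
tcp_pos: [0.5823, 0.0742, 0.1748]
orientation: [[0.048, 0.999, -0.001], [0.999, -0.048, -0.0], [-0.0, -0.001, -1.0]]
ft_force: [1.6, -0.1, 0.6]
gripper_width: 0.0322
```

```bash
python3 - <<'E'
from h import *
feel(2)
E
```

```text
t 29.55 F nest x,y,z 1.32 -0.12 0.04 sd [0.29 0.12 0.58] tcp nest mm 25.23 -0.44 174.62 T [-0.093 -0.146  0.017] w 31.46
```

Emit:
{"op": "apply_moves", "data": {"commands": [[0, 0, 0, 0, -2, 1, 32], [0, 0, 0, 0, -4, 1.5, 32], [0, 0, 0, 0, -6, 2, 32], [0, 0, 0, 0, -8, 3, 32], [0, 0, 0, 0, -10, 3.5, 32], [0, 0, 0, 0, -12, 4, 32]]}}

```text
time_s: 30.35
tcp_pos: [0.5697, 0.0749, 0.1705]
orientation: [[0.048, 0.999, -0.002], [0.999, -0.048, 0.0], [-0.0, -0.002, -1.0]]
ft_force: [0.5, 0.1, -0.1]
gripper_width: 0.0322
```

```bash
python3 - <<'E'
from h import *
feel(2);p=robot.grab_frame('side'); cv2.imwrite("pics/side10c.png",cv2.resize(p["img"][90:240,250:410][...,::-1],None,fx=4,fy=4,interpolation=2))
E
```

```text
t 30.4 F nest x,y,z 0.33 0.05 -0.07 sd [0.15 0.05 0.03] tcp nest mm 12.68 -0.39 170.42 T [-0.02   0.031  0.014] w 32.19
```

View pics/side10c.png

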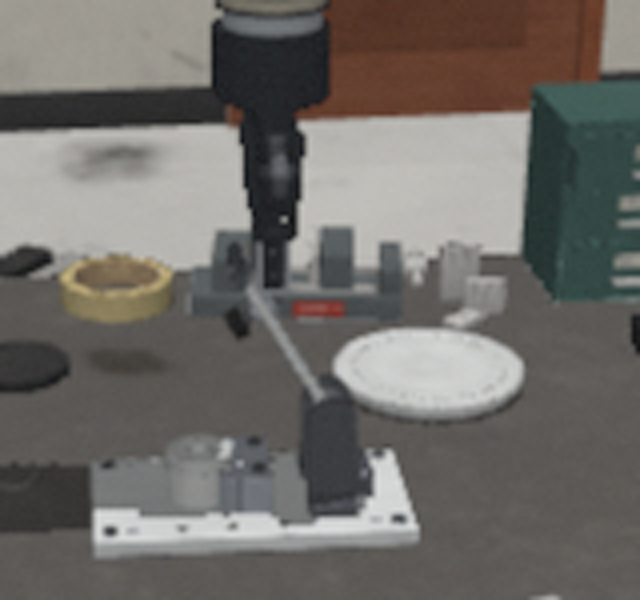

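It's right at the snap point, so a little further.

Emit:
{"op": "apply_moves", "data": {"commands": [[0, 0, 0, 0, -1.5, 0.5, 32], [0, 0, 0, 0, -3, 1, 32], [0, 0, 0, 0, -4.5, 1, 32], [0, 0, 0, 0, -4.5, 1, 32]]}}

```text
time_s: 31.0
tcp_pos: [0.5652, 0.0751, 0.1695]
orientation: [[0.048, 0.999, -0.002], [0.999, -0.048, 0.0], [-0.0, -0.002, -1.0]]
ft_force: [0.2, -0.8, 0.2]
gripper_width: 0.0322
```

```bash
python3 - <<'E'
from h import *
feel(2);p=robot.grab_frame('side'); cv2.imwrite("pics/side11c.png",cv2.resize(p["img"][90:240,250:410][...,::-1],None,fx=4,fy=4,interpolation=2))
E
```

```text
t 31.05 F nest x,y,z 0.34 -0.57 -0.11 sd [0.15 0.27 0.31] tcp nest mm 8.38 -0.41 169.56 T [-0.014  0.012 -0.005] w 32.03
```

View pics/side11c.png

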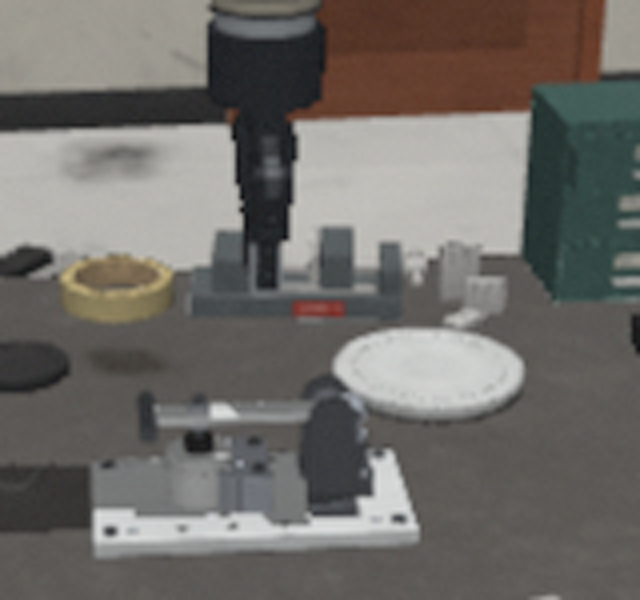

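The lever has snapped over and lies level, with its foot on the housing at (198,440). I'll raise the arm clear and verify.

Emit:
{"op": "apply_moves", "data": {"commands": [[0, 0, 0, 0, 0, -20, 32], [0, 0, 0, 0, 0, -60, 32], [0, 0, 0, 0, 0, -100, 32], [0, 0, 0, 0, 0, -130, 32], [0, 0, 0, 0, 0, -130, 32], [0, 0, 0, 0, 0, -130, 32], [0, 0, 0, 0, 0, -130, 32], [0, 0, 0, 0, 0, -130, 32]]}}

```text
time_s: 32.15
tcp_pos: [0.565, 0.0751, 0.2981]
orientation: [[0.048, 0.999, -0.004], [0.999, -0.048, 0.0], [-0.0, -0.004, -1.0]]
ft_force: [-0.7, 0.1, -0.7]
gripper_width: 0.0318
```

```bash
python3 - <<'E'
from h import *
st(); s=robot.observe(); p=robot.grab_frame('wrist'); save(p,'wrist12.png')
a=np.radians(-2.82); c=np.array([.5569,.0759]); N=np.array([[np.cos(a),np.sin(a)],[-np.sin(a),np.cos(a)]])
for n in ("wrist","scene","side"):
    if n!="wrist": p=robot.grab_frame(n)
    if n=="scene": cv2.imwrite("pics/scene12c.png",cv2.resize(p["img"][170:340,180:420][...,::-1],None,fx=3.3,fy=3.3,interpolation=2))
    W=wcloud(p,s) if n=="wrist" else cloud(p)
    q=(W[...,:2]-c)@N.T*1000
    m=(abs(W[...,2]-0.05)<0.003)&(abs(q[...,0]+35)<28)&(abs(q[...,1])<28)
    k=q[m]; print(n,len(k),np.median(W[m][:,2]),k.min(0),k.max(0),cv2.minEnclosingCircle(k.astype(np.float32))[0])
    for x in (20,0,-20,-30,-50,-60,-70):
        j=(abs(q[...,0]-x)<5)&(abs(q[...,1])<8)&(W[...,2]>.06)&(W[...,2]<.12); print(x,np.round(np.median(W[j][:,2])*1000,1) if j.any() else None,end="; ")
    print()
    for nm in ("open_center","flange_center"):
        r=robot.regions_of(nm,p)[:1]
        for r in r: print(nm,r["p"],np.median(W[r["region"]&(p["range_z"]>0)],0).round(3))
E
```

```text
t 32.15 tcp [0.565  0.0751 0.2981] yaw 87.26 F [-0.68  0.07 -0.68] T [-0.03 -0.    0.02] w 0.0318 q [-0.05  0.01  1.76 -0.    1.37 -1.57]
wrist 430 0.049479030397147794 [-54.28484419 -22.68232273] [-15.96134738  21.65903676] (-35.1163215637207, 0.1408103108406067)
20 79.3; 0 79.1; -20 79.3; -30 83.6; -50 79.2; -60 79.0; -70 80.8; 
open_center 0.87 [ 0.496 -0.193  0.029]
flange_center 0.63 [ 0.448 -0.283  0.022]
scene 150 0.04959088145056678 [-60.41321531 -15.90535401] [-15.59037442  23.20007393] (-37.93571472167969, 1.3575719594955444)
20 79.2; 0 79.2; -20 79.3; -30 79.6; -50 79.5; -60 79.5; -70 80.4; 
open_center 0.86 [ 0.489 -0.188  0.029]
flange_center 0.73 [ 0.442 -0.282  0.019]
side 78 0.050108901441292486 [-55.18190629 -24.67605821] [-12.57125309  17.83674992] (-33.64430236816406, -2.0427489280700684)
20 79.4; 0 79.7; -20 79.4; -30 78.1; -50 79.1; -60 79.4; -70 81.2; 
open_center 0.78 [ 0.497 -0.214  0.029]
flange_center 0.86 [ 0.447 -0.306  0.022]
```

View pics/scene12c.png

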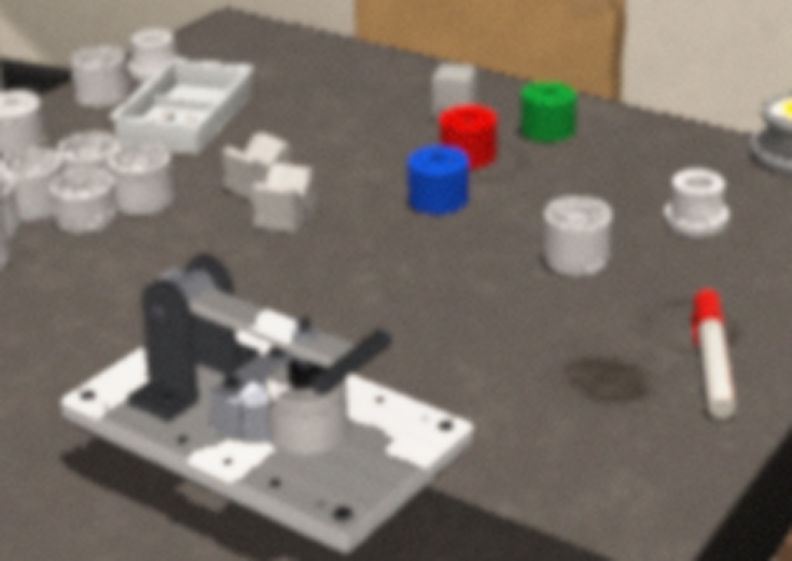

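View pics/wrist12.png

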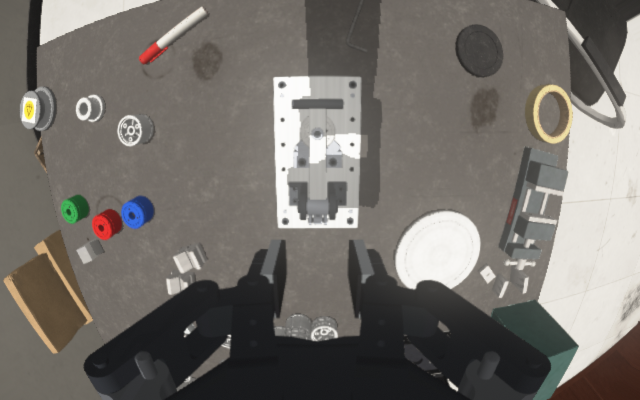

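The lever is level (its strip top is 79.3 mm along its whole length). The housing is at (-35.1, 0.1) mm against the seat at (-35, 0), with its top at 49.5 mm. The bystanders haven't moved and the robot is clear, so I'm handing in.

```bash
python3 -c "
from h import *
print(robot.hand_in())"
```

```text
the job is handed in; nothing more can be done
None
```

I loaded the flat-topped housing and handed the job in after about 32 s of the 70 s allowed. The hand-in reports no verdict, so the results below are my own checks.

**What I did**
- **Seating:** I gripped the silver flat-topped housing across its diameter, stood it on the plate and slid it into the V. The first push jammed on the left flank with little sideways force showing. Rocking it under the push moved it 0.3 mm sideways and 0.2 mm further in, and after that both sides resisted.
- **Final push:** I held it with about 6 N of push and less than 0.2 N of average sideways force, then released it.
- **Lever:** I drew the crossbar forward from behind, needing at most about 7 N. At the snap point the force had fallen to nothing, and the lever sprang over by itself while the fingers stayed behind.

**Last checks**
- **Housing position:** the wrist camera puts its centre at (-35.1, 0.1) mm in the nest frame, against a seat at (-35, 0). Its top is 49.5 mm up, where 50 mm is expected.
- **Lever:** its strip is level at 79.3 mm, with the foot on the housing.
- **Surroundings:** the other two housings are within a few millimetres of where they started, well under the limit. The arm is clear, with no contact force.

**Disagreements and limits**
- **Camera disagreement:** the scene and side cameras put the housing 2 to 3 mm away from the wrist camera's figure, in different directions. Each saw only part of its top, so I trusted the wrist view.
- **Flank forces:** I could only judge these from the wrist force, not measure them on each flank.

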